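# Rack the sample bushes for gauging, in feed order from the post

## Task

Four different sample bushes stand in a row in the order they came off the feeder, the first at the end nearest the robot. Move them all to the empty gauging rack in the same sequence, but counted from its upright post: the bush nearest the robot into the cup next to the post, the next one into the next cup, and so on, so that the one now farthest from the robot ends up farthest from the post. Leave each bush standing upright and flat on the floor of its own cup.

Things in the scene. Friction and masses are not known exactly. Their poses are not given: they have to be found in the camera images.
- bush_wide: grey turned flange bush, the widest and lowest: 32 mm across the flange (lowest 6 mm), 28 mm above it, 12 mm high. Loose, about 30 g; stands upright, flange down, in one cup of the full rack at the start. Origin: centre of its underside; z up along its axis.
- bush_mid: grey turned flange bush, 28 mm across, 22 mm high. Loose, about 30 g; stands upright, flange down, in one cup of the full rack at the start. Origin: centre of its underside; z up along its axis.
- bush_tall: grey turned flange bush, the tallest: 24 mm across, 30 mm high. Loose, about 30 g; stands upright, flange down, in one cup of the full rack at the start. Origin: centre of its underside; z up along its axis.
- bush_small: small straw-coloured turned flange bush, 22 mm across, 18 mm high. Loose, about 30 g; stands upright, flange down, in one cup of the full rack at the start. Origin: centre of its underside; z up along its axis.
- cup_wide: the fixed cup in which bush_wide starts (up to 4 mm off centre): grey ring, 52 mm outside, 48 inside, rim 4 mm high; one of four alike, in a row at 53 mm pitch on the full rack, a fixed plate 256 x 66 x 6 mm with a low screw head at each end. Origin: centre of the cup's floor, 6 mm above the table; z up, x along the row away from the robot (within 0.25 rad of world +x), y to the left.
- cup_mid: the fixed cup in which bush_mid starts (up to 4 mm off centre): grey ring, 52 mm outside, 48 inside, rim 4 mm high; one of four alike, in a row at 53 mm pitch on the full rack, a fixed plate 256 x 66 x 6 mm with a low screw head at each end. Origin: centre of the cup's floor, 6 mm above the table; z up, x along the row away from the robot (within 0.25 rad of world +x), y to the left.
- cup_tall: the fixed cup in which bush_tall starts (up to 4 mm off centre): grey ring, 52 mm outside, 48 inside, rim 4 mm high; one of four alike, in a row at 53 mm pitch on the full rack, a fixed plate 256 x 66 x 6 mm with a low screw head at each end. Origin: centre of the cup's floor, 6 mm above the table; z up, x along the row away from the robot (within 0.25 rad of world +x), y to the left.
- cup_small: the fixed cup in which bush_small starts (up to 4 mm off centre): grey ring, 52 mm outside, 48 inside, rim 4 mm high; one of four alike, in a row at 53 mm pitch on the full rack, a fixed plate 256 x 66 x 6 mm with a low screw head at each end. Origin: centre of the cup's floor, 6 mm above the table; z up, x along the row away from the robot (within 0.25 rad of world +x), y to the left.
- gauging_rack: the empty rack, left or right of the full one: fixed plate 256 x 66 x 6 mm with four cups in a row (rings 52 mm outside, 48 inside, rim 4 mm above the floor). Origin: centre of its underside, on the table; z up, x along the row away from the robot (within 0.25 rad of world +x), y to the left. Cup centres at x = -79.5, -26.5, +26.5, +79.5 mm, y = 0; floors at z = 6 mm.
- start_post: dark steel post with a thicker head, 19 mm across, 26 mm high, fixed upright at one end of the empty rack, on its x axis at -117 mm (the end near the robot) or +117 mm (the far end), which varies; the other end has only a low screw head. Origin: centre of its foot, 6 mm above the table.
Things that resemble listed ones, but are neither listed nor needed, are in the scene too. What is shaped like the bush_small but pink is not meant.

How it is judged:
By the outcome, as a careful person would: the job done as asked, in the order asked, and still so for the second after the job is handed in, with the robot touching nothing.
It also fails if it takes over 112 s, if anything falls off the work surface, if the arm or the gripper's body presses on something with over 40 N, if the wrist force passes 120 N, or if a joint passes its speed limit or range.

## Robot

A 6-joint arm with a two-finger parallel gripper is mounted at the origin on a cart in front of the work surface, level with it; the furniture and walls round the work are solid. World frame = base frame: x ahead of the robot, y to its left, z up, the work surface at z = 0. Lengths are in m, angles in rad, forces in N, time in s.
With the tool pointing down it reaches from about 0.275 to 0.775 m from the base axis. Payload 14.6 kg.
Tool frame: the origin (TCP) lies at the very end of the fingers, on their centre line; the grasp point (between the pads) lies 19 mm behind it; z points along the fingers, y is the line along which they close (so a half turn about z gives the same grasp; the last joint's range is limited). The gripper opens to 85 mm and grips with 20 to 120 N. Pads are 22 mm wide; open, the fingers measure 114 mm over their backs; the gripper's body (76 mm by 85 mm) begins 54 mm behind the grasp point. The pads swing forward as they close: fully open they stand 13 mm farther back than shut.
Start: joints at [-1.288, 0.263, -0.048, 1.259, 0, 1.415], TCP at [0.223, -0.475, 0.231] pointing down, gripper open.
Joint ranges: [-2.65, 2.65], [-0.89, 1.7], [-1.18, 1.37], [-2.13, 2.11], [-1.35, 1.29], [-3.14, 3.14]. Speed limits (rad/s): [1.89, 1.89, 2.57, 2.79, 3.14, 3.14].

## Interface

Orientations are given as a unit quaternion [x, y, z, w].
In Python, from workcell import get_obs, cams, hand_in gives the robot as it stands.
- The arm moves only by the tool apply_moves, never from a script. Its argument "moves" is a list that holds one entry, the list of rows, each a list of 5 numbers: the shift along the tool's x, y, z in mm, then the turn about the tool's z in rad, then the opening, from 0 (shut) to 1 (fully open). In form: [[[dx, dy, dz, spin, gripper], ...]]. A call has 1 to 8 rows; each row shifts and turns the commanded pose from where the row before left it, along the tool's axes as they then stand; what a row does not reach is not made up. A row lasts 1/12 s, in which the tool goes at most 41.7 mm and 7.16 degrees, less where a joint would pass 70% of its speed; a pose out of reach is approached as far as the arm can. A call is refused whole if a number of a shift passes 41.7 or a number of a turn 0.125, either way. A call with a gripper value outside its range is refused whole. The fingers move at their own pace and stop on an object; "force" is the grip in N (left out, the last holds). Time passes only in rows, so rows that do not move let the fingers close. It gives the time, the measured TCP pose, the force, the opening and the grip force at its end, in the units of the state.
- get_obs(): the state, without advancing time (a new reading comes with each control period).
- cams.capture(name): name is "side" or "top"; returns a dict with "color" (420x560x3 uint8, red, green, blue), "fov_y" (degrees; the focal length in pixels is half the picture's height over the tangent of half this angle, whatever the lens; pixels are square), "cx", "cy" (the principal point, pixels), "R" (3x3) and "t" (3): a world point X has camera coordinates R X + t. Camera axes: x right, y down, z forward; pixel columns grow to the right and rows downward; lengths in m; the calibration is good to about 2 mm. A picture is of the moment at which its call begins. There is no depth.
- hand_in(): hands the job in; it is judged then, once.
The state is a dict: "t": time; "joints": joint angles; "joint_vel": joint speeds; "tau": joint torques, N m; "tool_pos": TCP position; "ee_rot": TCP orientation; "force": force on the tool from outside, world axes, zero at the start; "torque": the same for the moment, N m; "width": finger opening in m; "finger_force": force on a finger pad.
Only numpy, scipy, OpenCV 4.12 (cv2) and the standard library are available. Lean on these libraries where they do the work, as an engineer would, in place of code of your own. Each camera call takes 0.05 s, during which the arm holds its last target. There are 200 camera calls.

## Working session

There is one attempt and no reset: what is moved stays moved. The work goes in short steps, Python scripts to look and compute and a tool call to move; the robot and the scene stay as the last step left them, time stands still between calls to the robot, and variables do not carry over. Pictures are saved under pics/ and viewed, at most 14 in all, crops included, and the job is handed in when it is done.

Besides the shell and the picture viewer there is one more tool, called after "Call:" by a JSON object that holds its "name" and its "arguments". apply_moves: Moves the arm, as the interface text tells. Its arguments: {"type":"object","properties":{"moves":{"type":"array","items":{"type":"array","items":{"type":"array","items":{"type":"number"}}}},"force":{"type":"number"}},"required":["moves"]}

```bash
ls; mkdir -p pics; cat > h.py <<'E'
import numpy as np, cv2
from workcell import get_obs, cams, hand_in
def cap(n,save=None):
    c=cams.capture(n)
    if save: cv2.imwrite('pics/'+save,c['color'][:,:,::-1])
    np.save('/tmp/%s.npy'%n,c,allow_pickle=True); return c
def load(n): return np.load('/tmp/%s.npy'%n,allow_pickle=True).item()
def K(c):
    f=c['color'].shape[0]/2/np.tan(np.radians(c['fov_y'])/2); return f
def ray(c,u,v,z):
    d=np.array([(u-c['cx'])/K(c),(v-c['cy'])/K(c),1.]); R=np.array(c['R']);o=-R.T@np.array(c['t']);d=R.T@d
    return o+d*(z-o[2])/d[2]
def proj(c,X):
    p=np.array(c['R'])@np.array(X)+np.array(c['t']); return c['cx']+K(c)*p[0]/p[2], c['cy']+K(c)*p[1]/p[2]
E
python3 - <<'E'
from h import *
for n in('top','side'):
    c=cap(n,n+'0.png'); print(n,c['fov_y'],c['cx'],c['cy'],np.round(c['R'],3).tolist(),np.round(-np.array(c['R']).T@c['t'],3), [k for k in c])
o=get_obs();print(o)
E
```

```text
pics
top 48.615291725010046 270.1126295085971 211.9990835644026 [[-0.004, -1.0, -0.006], [-0.978, 0.005, -0.207], [0.207, 0.005, -0.978]] [0.378 0.124 0.889] ['color', 'fov_y', 'cx', 'cy', 'R', 't']
side 42.050364566387096 283.8070158809846 207.96304700657032 [[-0.965, -0.261, -0.027], [-0.07, 0.353, -0.933], [0.253, -0.898, -0.359]] [0.26  1.066 0.432] ['color', 'fov_y', 'cx', 'cy', 'R', 't']
{'t': 0.1, 'joints': array([-1.28826992e+00,  2.63492471e-01, -4.88077170e-02,  1.25940819e+00,
        6.17299827e-06,  1.41553934e+00]), 'joint_vel': array([-0.00194522, -0.00160651,  0.00043876,  0.00110334,  0.00248734,
        0.00179332]), 'tau': array([ 2.44732626e-03, -6.38580537e+01,  3.85065007e+01,  1.00485337e-02,
       -1.49238244e-04,  4.98576327e-07]), 'tool_pos': array([ 0.22252066, -0.47526925,  0.23088831]), 'ee_rot': array([ 9.76138613e-01,  2.17147878e-01, -2.59191083e-05, -4.55297053e-04]), 'force': array([-1.46345724,  0.76749984,  0.09960222]), 'torque': array([ 0.02540347,  0.03476464, -0.05453758]), 'finger_force': 0.0, 'width': 0.08583410350188653}
```

View pics/top0.png

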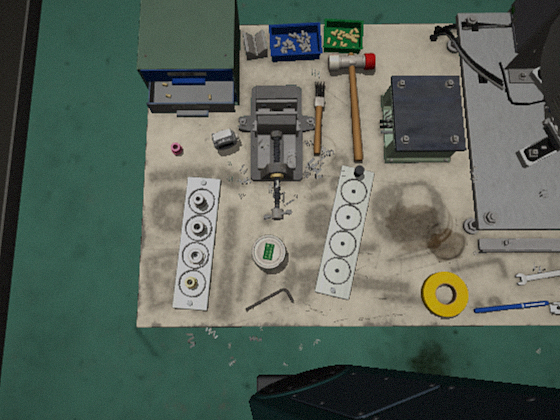

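View pics/side0.png

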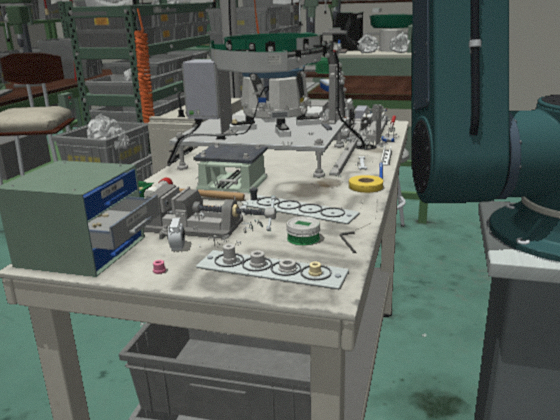

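Top view: the full rack is at u≈200 with bushes at v≈200, 227, 257 and 283. The empty rack runs from (353,190) to (337,270), and its dark post at (359,172) is at the far end. The pink decoy is at (177,149). Next I'll enlarge and measure the racks.

```bash
python3 - <<'E'
from h import *
t=load('top');s=load('side')
a=cv2.resize(t['color'][160:320,160:390],None,fx=3.4,fy=3.4,interpolation=cv2.INTER_CUBIC)
cv2.imwrite('pics/c1.png',a[:,:,::-1])
b=cv2.resize(s['color'][180:290,140:370],None,fx=3.4,fy=3.4,interpolation=cv2.INTER_CUBIC)
cv2.imwrite('pics/c2.png',b[:,:,::-1])
g=cv2.cvtColor(t['color'],cv2.COLOR_RGB2GRAY); hsv=cv2.cvtColor(t['color'],cv2.COLOR_RGB2HSV)
m=((hsv[:,:,1]<22)&(g>150)).astype(np.uint8)
m=cv2.morphologyEx(m,cv2.MORPH_OPEN,np.ones((3,3)));m=cv2.morphologyEx(m,cv2.MORPH_CLOSE,np.ones((7,7)))
for c in cv2.findContours(m,0,2)[0]:
    if cv2.contourArea(c)>1500:
        (x,y),(w,h),an=cv2.minAreaRect(c); bx=cv2.boxPoints(((x,y),(w,h),an))
        print('plate',x,y,w,h,an); print(np.round([ray(t,*p,.006)[:2] for p in bx],4).tolist(), ray(t,x,y,.006).round(4))
for lab,uv in (('F',[(200,200),(197,227),(196,257),(191,283)]),('E',[(353,190),(348,217),(342,243),(337,270)])):
    P=np.array([ray(t,*p,.008)[:2] for p in uv]);print(lab,P.round(4).tolist(),np.linalg.norm(np.diff(P,axis=0),axis=1))
E
```

```text
plate 196.24391174316406 242.80490112304688 33.792049407958984 132.0761260986328 6.340191841125488
[[0.3863, 0.3113], [0.6406, 0.2926], [0.6326, 0.2261], [0.3793, 0.2485]] [0.5059 0.2699 0.006 ]
plate 344.7926330566406 231.63412475585938 33.9437141418457 129.41912841796875 12.094757080078125
[[0.4133, 0.0452], [0.6606, -0.0143], [0.6456, -0.0793], [0.3999, -0.0164]] [ 0.5263 -0.0154  0.006 ]
F [[0.5898, 0.2647], [0.5363, 0.269], [0.4785, 0.2692], [0.4296, 0.2772]] [0.05360934 0.05788337 0.04953693]
E [[0.6084, -0.0342], [0.5546, -0.0223], [0.504, -0.0089], [0.4527, 0.0023]] [0.05507563 0.0523014  0.05250617]
```

View pics/c1.png

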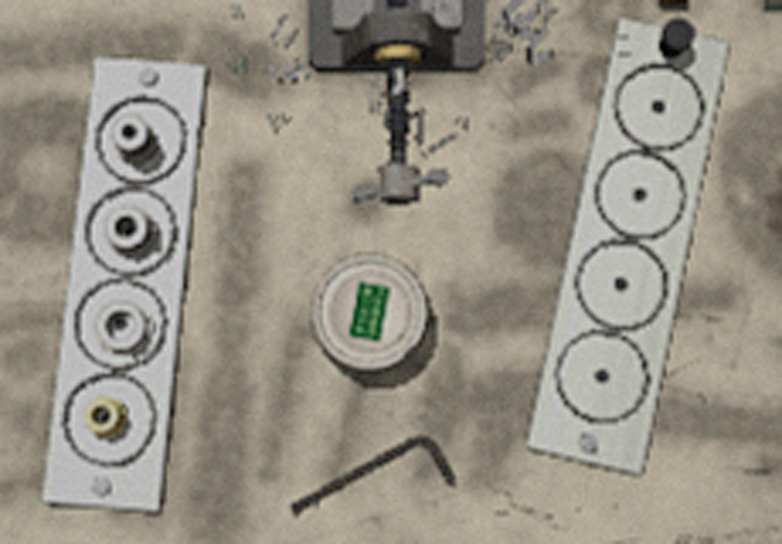

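View pics/c2.png

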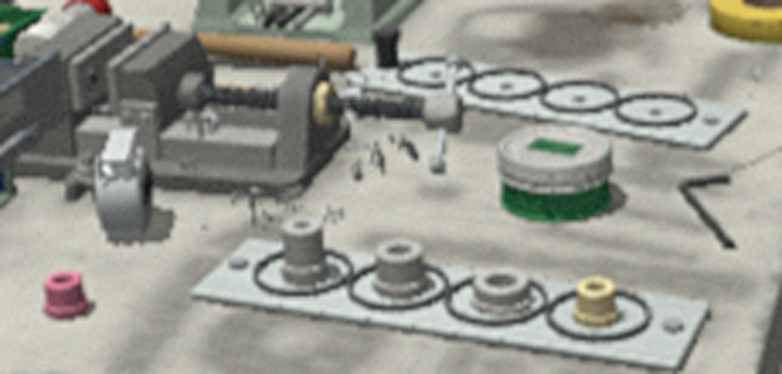

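Top crop: the dark holes in the bush tops are at (198.2,198.8) tall, (197.6,227.1) mid, (195,255) wide and (189.7,281.8) straw small. The empty cup marks are at (353.5,191.5), (348.2,217.4), (342.4,243.5) and (336.8,270.6).
Side crop: bush tops are at (228.8,246.5), (257.6,253.2), (287.4,262.6) and (315.6,264.1). The heights confirm who is who.
Small decoy check: straw (190,282) stands in the rack, while pink (177,149) stands loose, so straw is meant. From the robot outward the order is small, wide, mid, tall. The post is at the far end, so small goes to the far cup, and so on down to tall in the near cup.

```bash
python3 - <<'E'
from h import *
t=load('top');s=load('side')
def P(c): return np.array([[K(c),0,c['cx']],[0,K(c),c['cy']],[0,0,1]])@np.c_[c['R'],c['t']]
B={'small':(189.7,281.8,315.6,264.1,.024),'wide':(195,255,287.4,262.6,.018),'mid':(197.6,227.1,257.6,253.2,.028),'tall':(198.2,198.8,228.8,246.5,.036)}
for n,(a,b,c,d,z) in B.items():
    X=cv2.triangulatePoints(P(t),P(s),np.array([[a],[b]],float),np.array([[c],[d]],float));X=(X[:3]/X[3]).ravel()
    print(n,'tri',X.round(4),'top',ray(t,a,b,z).round(4),'side',ray(s,c,d,z).round(4))
E=np.array([ray(t,*p,.006)[:2] for p in [(353.5,191.5),(348.2,217.4),(342.4,243.5),(336.8,270.6)]]);print(E.round(4),np.linalg.norm(np.diff(E,axis=0),axis=1))
# ring centres via dark mask ellipses
g=cv2.cvtColor(t['color'],cv2.COLOR_RGB2GRAY);big=cv2.resize(g,None,fx=4,fy=4,interpolation=cv2.INTER_CUBIC)
m=(big<110).astype(np.uint8)
for c in cv2.findContours(m,cv2.RETR_LIST,2)[0]:
    if len(c)>50:
        (x,y),(w,h),a=cv2.fitEllipse(c)
        x,y,w,h=(x+.5)/4-.5,(y+.5)/4-.5,w/4,h/4
        if 20<w<32 and 20<h<34 and 180<y<300: print('ring',round(x,1),round(y,1),round(w,1),round(h,1),ray(t,x,y,.010).round(4))
E
```

```text
small tri [0.4307 0.2772 0.022 ] top [0.4308 0.2769 0.024 ] side [0.4297 0.2809 0.024 ]
wide tri [0.4809 0.2698 0.0159] top [0.4811 0.2696 0.018 ] side [0.4795 0.2739 0.018 ]
mid tri [0.5338 0.2652 0.0257] top [0.5325 0.2646 0.028 ] side [0.5329 0.2695 0.028 ]
tall tri [0.5865 0.2643 0.033 ] top [0.5854 0.2637 0.036 ] side [0.5842 0.2703 0.036 ]
[[ 0.6059 -0.0354]
 [ 0.5542 -0.023 ]
 [ 0.5033 -0.01  ]
 [ 0.4518  0.0025]] [0.05312261 0.05249621 0.05303858]
ring 342.0 241.1 26.7 33.5 [ 0.5074 -0.0088  0.01  ]
```

Call:
{"name": "apply_moves", "arguments": {"moves": [[[0,0,0,-0.125,0.75],[0,0,0,-0.125,0.75],[0,0,0,-0.125,0.75],[0,0,0,-0.125,0.75],[0,0,0,-0.125,0.75],[0,0,0,-0.125,0.75],[0,0,0,-0.125,0.75],[0,0,0,-0.125,0.75]]], "force": 40}}

```text
t: 0.77
tool_pos: [0.2225, -0.4753, 0.231]
ee_rot: [0.751, 0.661, 0.0, -0.0]
force: [-0.0, -0.1, 0.2]
width: 0.0644
finger_force: 0.0
```

Call:
{"name": "apply_moves", "arguments": {"moves": [[[0,0,0,-0.125,0.75],[0,0,0,-0.125,0.75],[0,0,0,-0.125,0.75],[0,0,0,-0.125,0.75],[0,0,0,-0.125,0.75],[0,0,0,-0.125,0.75],[0,0,0,-0.125,0.75],[0,0,0,-0.125,0.75]]]}}

```text
t: 1.43
tool_pos: [0.2225, -0.4753, 0.231]
ee_rot: [0.342, 0.94, 0.0, -0.0]
force: [0.3, 0.3, -0.4]
width: 0.0639
finger_force: 0.0
```

Call:
{"name": "apply_moves", "arguments": {"moves": [[[0,0,0,-0.125,0.75],[0,0,0,-0.125,0.75],[0,0,0,-0.125,0.75],[0,0,0,-0.125,0.75],[0,0,0,-0.12,0.75],[0,0,0,0,0.75]]]}}

```text
t: 1.93
tool_pos: [0.2225, -0.4753, 0.231]
ee_rot: [0.039, 0.999, 0.0, -0.0]
force: [-0.1, 0.2, 0.4]
width: 0.0637
finger_force: 0.0
```

```bash
cat >> h.py <<'E'
def to(X,yaw=None):
    o=get_obs();q=o['ee_rot'];ph=2*np.arctan2(q[1],q[0]);d=(np.array(X)-o['tool_pos'])*1e3
    s=0 if yaw is None else -((yaw-ph+np.pi)%(2*np.pi)-np.pi)
    print('tool d mm:',round(d@[np.cos(ph),np.sin(ph),0],1),round(d@[np.sin(ph),-np.cos(ph),0],1),round(-d[2],1),'spin',round(s,3),'|pos',o['tool_pos'].round(4),'yaw',round(ph,3),'w',round(o['width'],4),'F',o['force'].round(1),'ff',round(o['finger_force'],1),'t',round(o['t'],2))
E
echo ok
```

```text
ok
```

Call:
{"name": "apply_moves", "arguments": {"moves": [[[-6.2,32,0,0,0.5],[-6.2,32,0,0,0.5],[-6.2,32,0,0,0.5],[-6.2,32,0,0,0.5],[-6.2,32,0,0,0.5],[-6.2,32,0,0,0.5],[-6.2,32,0,0,0.5],[-6.2,32,0,0,0.5]]]}}

```text
t: 2.6
tool_pos: [0.2933, -0.223, 0.2312]
ee_rot: [0.045, 0.999, 0.0, 0.0]
force: [0.6, -0.2, 0.3]
width: 0.0427
finger_force: 0.0
```

Call:
{"name": "apply_moves", "arguments": {"moves": [[[-6.2,32,0,0,0.5],[-6.2,32,0,0,0.5],[-6.2,32,0,0,0.5],[-6.2,32,0,0,0.5],[-6.2,32,0,0,0.5],[-6.2,32,0,0,0.5],[-6.2,32,0,0,0.5],[-6.2,32,0,0,0.5]]]}}

```text
t: 3.27
tool_pos: [0.3642, 0.0281, 0.2314]
ee_rot: [0.044, 0.999, -0.0, 0.0]
force: [0.8, -1.4, -0.5]
width: 0.0422
finger_force: 0.0
```

Call:
{"name": "apply_moves", "arguments": {"moves": [[[-6.2,32,10,0,0.5],[-6.2,32,10,0,0.5],[-6.2,32,10,0,0.5],[-6.2,32,10,0,0.5],[-6.2,32,10,0,0.5],[-6.2,32,10,0,0.5],[-6.2,32,10,0,0.5],[-6.2,32,10,0,0.5]]]}}

```text
t: 3.93
tool_pos: [0.4351, 0.2792, 0.1506]
ee_rot: [0.044, 0.999, -0.0, -0.0]
force: [0.4, -1.1, -0.3]
width: 0.0425
finger_force: 0.0
```

```bash
python3 -c "
from h import *
to((.4307,.277,.06),3.0636);print(get_obs()['joints'].round(2))"
```

```text
tool d mm: 4.2 -2.5 90.6 spin -0.01 |pos [0.4351 0.2792 0.1506] yaw 3.053 w 0.0425 F [ 0.4 -1.1 -0.3] ff 0.0 t 3.93
[ 0.41  0.29 -0.24  1.05 -0.    0.5 ]
```

Call:
{"name": "apply_moves", "arguments": {"moves": [[[1.4,-0.8,38,-0.01,0.4],[1.4,-0.8,38,0,0.4],[1.4,-0.9,35,0,0.4],[0,0,0,0,0.4]]]}}

```text
t: 4.27
tool_pos: [0.4272, 0.2738, 0.0352]
ee_rot: [0.039, 0.999, -0.002, -0.004]
force: [-1.6, 0.1, -0.7]
width: 0.0344
finger_force: 0.0
```

```bash
python3 - <<'E'
from h import *
to((.4307,.277,.02),3.0636)
c=cap('side')
s=c['color'][170:310,220:400]
d=cap('top')['color'][230:340,140:260]
a=cv2.resize(s,(720,560),interpolation=cv2.INTER_CUBIC)
cv2.imwrite('pics/c3.png',a[:,:,::-1])
o=get_obs(); print('TCP proj side',proj(c,o['tool_pos']))
E
```

```text
tool d mm: -3.3 3.4 15.2 spin 0.0 |pos [0.4272 0.2738 0.0352] yaw 3.064 w 0.0344 F [-1.6  0.1 -0.7] ff 0.0 t 4.27
TCP proj side (np.float64(315.9223326218291), np.float64(253.4138603531435))
```

View pics/c3.png

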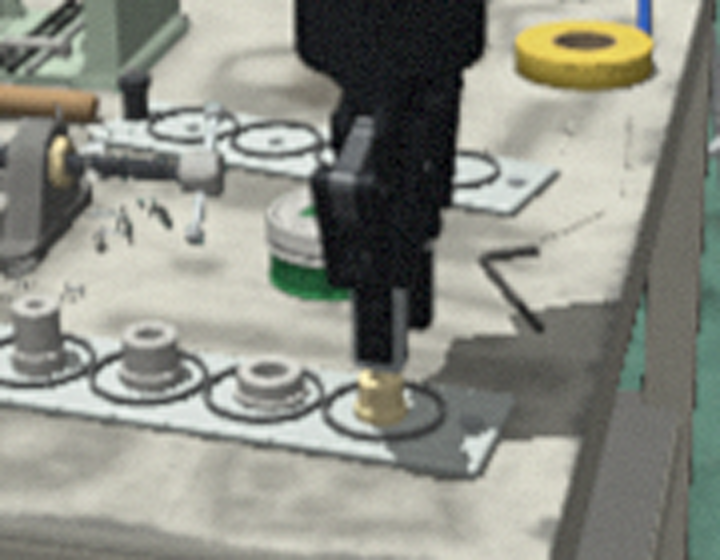

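The crop shows the finger tips at (315,260), in line with the straw bush at (315,269). I'll settle, then measure how far the tip is from the TCP.

Call:
{"name": "apply_moves", "arguments": {"moves": [[[0,0,0,0,0.4],[0,0,0,0,0.4]]]}}

```text
t: 4.53
tool_pos: [0.4322, 0.2757, 0.0424]
ee_rot: [0.038, 0.999, 0.001, 0.001]
force: [-0.2, 0.3, 0.6]
width: 0.0344
finger_force: 0.0
```

```bash
python3 - <<'E'
from h import *
to((.4307,.277,.02),3.0636)
c=load('side')
for y in (.291,.298,.305):
  for z in (.03,.035,.04): print(y,z,np.round(proj(c,(.4272,y,z)),1))
E
```

```text
tool d mm: 1.6 1.2 22.4 spin 0.003 |pos [0.4322 0.2757 0.0424] yaw 3.067 w 0.0344 F [-0.2  0.3  0.6] ff 0.0 t 4.53
0.291 0.03 [315.8 263.7]
0.291 0.035 [315.7 260.9]
0.291 0.04 [315.7 258.1]
0.298 0.03 [314.9 265.6]
0.298 0.035 [314.8 262.8]
0.298 0.04 [314.8 260. ]
0.305 0.03 [313.9 267.6]
0.305 0.035 [313.9 264.8]
0.305 0.04 [313.9 262. ]
```

Call:
{"name": "apply_moves", "arguments": {"moves": [[[0.8,0.6,12,0,0.4],[0.8,0.6,10,0,0.4],[0,0,6,0,0.4],[0,0,1,0,0.4],[0,0,0,0,0.4]]]}}

```text
t: 4.95
tool_pos: [0.4297, 0.2766, 0.012]
ee_rot: [0.037, 0.999, 0.0, 0.0]
force: [0.4, -0.3, 0.5]
width: 0.0341
finger_force: 0.0
```

Call:
{"name": "apply_moves", "arguments": {"moves": [[[0,0,0.5,0,0.2],[0,0,0,0,0],[0,0,0,0,0],[0,0,0,0,0],[0,0,0,0,0]]], "force": 30}}

```text
t: 5.37
tool_pos: [0.4298, 0.2767, 0.0117]
ee_rot: [0.037, 0.999, 0.0, 0.001]
force: [0.4, -0.7, 5.4]
width: 0.02
finger_force: 29.1
```

```bash
python3 - <<'E'
from h import *
to((.4307,.277,.13),2.9)
E
```

```text
tool d mm: -0.9 0.4 -118.3 spin 0.168 |pos [0.4298 0.2767 0.0117] yaw 3.068 w 0.02 F [ 0.4 -0.7  5.4] ff 29.1 t 5.37
```

Call:
{"name": "apply_moves", "arguments": {"moves": [[[0,0,-6,0,0],[0,0,-20,0,0],[0,0,-34,0.084,0],[0,0,-34,0.084,0],[0,0,-22,0,0],[0,0,-5,0,0],[0,0,0,0,0]]]}}

```text
t: 5.95
tool_pos: [0.4301, 0.2769, 0.1338]
ee_rot: [0.12, 0.993, 0.001, 0.002]
force: [-0.0, -0.1, -0.3]
width: 0.0206
finger_force: 29.4
```

```bash
python3 - <<'E'
from h import *
to((.6059,-.0354,.13),2.9)
E
```

```text
tool d mm: -245.4 -261.2 3.8 spin 0.0 |pos [0.4301 0.2769 0.1338] yaw 2.9 w 0.0206 F [-0.  -0.1 -0.3] ff 29.4 t 5.95
```

Call:
{"name": "apply_moves", "arguments": {"moves": [[[-18,-19,0,0,0],[-24,-26,0,0,0],[-28,-30,0,0,0],[-28,-30,0,0,0],[-28,-30,0,0,0],[-28,-30,0,0,0],[-28,-30,0,0,0],[-24,-26,0,0,0]]]}}

```text
t: 6.62
tool_pos: [0.5767, 0.0101, 0.1305]
ee_rot: [0.121, 0.993, -0.0, -0.001]
force: [0.7, 0.7, 0.6]
width: 0.0204
finger_force: 29.5
```

Call:
{"name": "apply_moves", "arguments": {"moves": [[[-20,-20,0,0,0],[-14,-14,0,0,0],[-5.4,-6,4,0,0],[0,0,10,0,0],[0,0,20,0,0],[0,0,20,0,0],[0,0,10,0,0],[0,0,0,0,0]]]}}

```text
t: 7.28
tool_pos: [0.6028, -0.0343, 0.065]
ee_rot: [0.12, 0.993, 0.0, -0.002]
force: [-0.7, 0.6, -0.5]
width: 0.0206
finger_force: 29.5
```

```bash
python3 - <<'E'
from h import *
to((.6059,-.0354,.0125),2.9)
c=cap('side');a=cv2.resize(c['color'][150:250,190:340],(750,500),interpolation=cv2.INTER_CUBIC)
cv2.imwrite('pics/c4.png',a[:,:,::-1])
E
```

```text
tool d mm: -3.3 -0.3 52.5 spin 0.001 |pos [ 0.6028 -0.0343  0.065 ] yaw 2.901 w 0.0206 F [-0.7  0.6 -0.5] ff 29.5 t 7.28
```

View pics/c4.png

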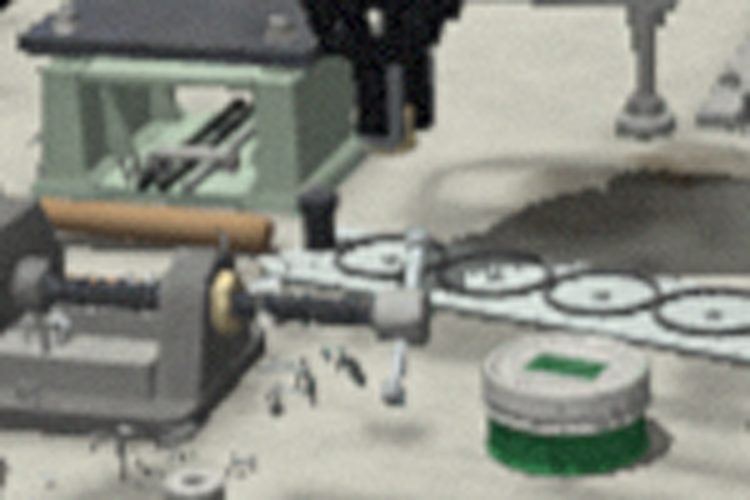

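The bush is upright between the tips, with its flange showing at (405,143). The post at (318,215) and the cup mark at (393,258) sit below it. Lowering now.

Call:
{"name": "apply_moves", "arguments": {"moves": [[[-1.6,0,14,0,0],[-1.7,0,16,0,0],[0,0,12,0,0],[0,0,6,0,0],[0,0,2,0,0],[0,0,1,0,0],[0,0,0,0,0]]]}}

```text
t: 7.92
tool_pos: [0.6086, -0.0364, 0.0175]
ee_rot: [0.121, 0.993, -0.0, 0.0]
force: [0.5, 0.3, -0.9]
width: 0.0201
finger_force: 29.5
```

```bash
python3 - <<'E'
from h import *
to((.6059,-.0354,.012),2.9)
E
```

```text
tool d mm: 2.8 0.3 5.5 spin -0.0 |pos [ 0.6086 -0.0364  0.0175] yaw 2.9 w 0.0201 F [ 0.5  0.3 -0.9] ff 29.5 t 7.92
```

Call:
{"name": "apply_moves", "arguments": {"moves": [[[2.5,0,2.5,0,0],[0,0,1.5,0,0],[0,0,1,0,0],[0,0,0.5,0,0],[0,0,0,0,0],[0,0,0,0,0]]]}}

```text
t: 8.42
tool_pos: [0.6058, -0.0358, 0.0117]
ee_rot: [0.121, 0.993, 0.0, 0.0]
force: [-1.9, 0.7, 6.2]
width: 0.0206
finger_force: 30.0
```

Call:
{"name": "apply_moves", "arguments": {"moves": [[[0,0,0,0,0.35],[0,0,0,0,0.4],[0,0,0,0,0.4],[0,0,0,0,0.4],[0,0,0,0,0.4]]]}}

```text
t: 8.83
tool_pos: [0.6058, -0.0358, 0.0112]
ee_rot: [0.121, 0.993, 0.0, -0.0]
force: [-0.1, -0.2, -1.3]
width: 0.0343
finger_force: 0.0
```

Call:
{"name": "apply_moves", "arguments": {"moves": [[[0,0,-10,0,0.4],[0,0,-20,0,0.4],[0,0,-34,0,0.4],[0,0,-34,-0.08,0.45],[0,0,-20,-0.084,0.5],[0,0,-5,0,0.5],[0,0,0,0,0.5]]]}}

```text
t: 9.42
tool_pos: [0.6066, -0.036, 0.1363]
ee_rot: [0.039, 0.999, -0.0, 0.002]
force: [0.1, -0.2, -0.9]
width: 0.0425
finger_force: 0.0
```

```bash
python3 - <<'E'
from h import *
to((.481,.2705,.13),3.0636)
c=cap('top');cap('side');print(proj(c,(.6059,-.0354,.024)))
a=cv2.resize(c['color'][160:320,160:390],(782,544),interpolation=cv2.INTER_CUBIC)
cv2.imwrite('pics/c5.png',a[:,:,::-1])
E
```

```text
tool d mm: 149.4 295.6 6.3 spin -0.001 |pos [ 0.6066 -0.036   0.1363] yaw 3.063 w 0.0425 F [ 0.1 -0.2 -0.9] ff 0.0 t 9.42
(np.float64(355.10553665399294), np.float64(189.13340489917343))
```

View pics/c5.png

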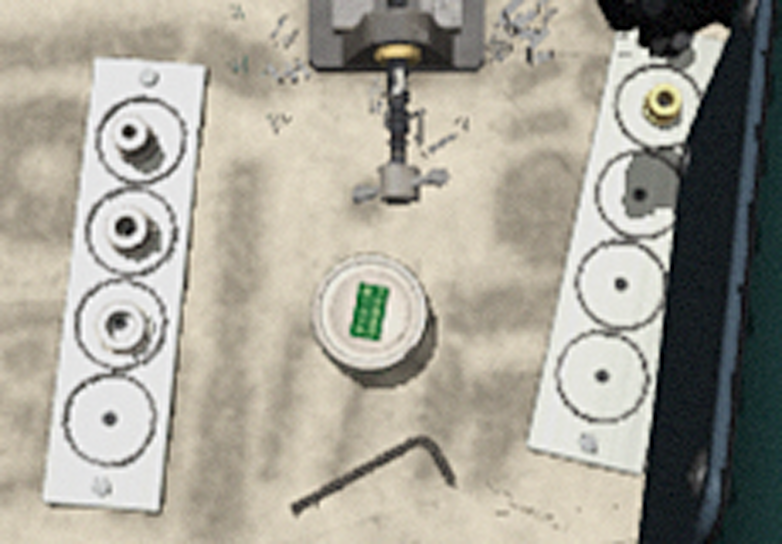

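The straw bush stands in the far cup next to the post, with its hole at crop (664,100), near the predicted position. Next is the wide one.

Call:
{"name": "apply_moves", "arguments": {"moves": [[[10,20,0,0,0.5],[13,26,0,0,0.5],[15.2,30,0,0,0.5],[15.2,30,0,0,0.5],[15.2,30,0,0,0.5],[15.2,30,0,0,0.5],[15.2,30,0,0,0.5],[15.2,30,0,0,0.5]]]}}

```text
t: 10.18
tool_pos: [0.5078, 0.1995, 0.1329]
ee_rot: [0.04, 0.999, -0.0, -0.001]
force: [1.0, 0.8, -0.0]
width: 0.0427
finger_force: 0.0
```

Call:
{"name": "apply_moves", "arguments": {"moves": [[[14,28,0,0,0.5],[11,22,5,0,0.5],[7,14,10,0,0.5],[3.2,5.6,20,0,0.5],[0,0,24,0,0.5],[0,0,20,0,0.5],[0,0,12,0,0.5],[0,0,0,0,0.5]]]}}

```text
t: 10.85
tool_pos: [0.4774, 0.2696, 0.0398]
ee_rot: [0.039, 0.999, -0.001, -0.003]
force: [-0.6, -0.1, -0.4]
width: 0.0424
finger_force: 0.0
```

```bash
python3 - <<'E'
from h import *
to((.481,.2700,.0125),3.0636)
E
```

```text
tool d mm: -3.5 0.7 27.3 spin -0.001 |pos [0.4774 0.2696 0.0398] yaw 3.063 w 0.0424 F [-0.6 -0.1 -0.4] ff 0.0 t 10.85
```

Call:
{"name": "apply_moves", "arguments": {"moves": [[[0,0,8,0,0.5],[0,0,5,0,0.5],[0,0,0,0,0.5],[0,0,0,0,0.5]]]}}

```text
t: 11.18
tool_pos: [0.4799, 0.2704, 0.0304]
ee_rot: [0.039, 0.999, 0.0, 0.0]
force: [-0.3, 0.4, -0.4]
width: 0.0427
finger_force: 0.0
```

```bash
python3 - <<'E'
from h import *
to((.481,.2700,.0125),3.0636)
E
```

```text
tool d mm: -1.2 -0.4 17.9 spin -0.0 |pos [0.4799 0.2704 0.0304] yaw 3.064 w 0.0427 F [-0.3  0.4 -0.4] ff 0.0 t 11.18
```

Call:
{"name": "apply_moves", "arguments": {"moves": [[[-1,0,8,0,0.45],[0,0,6,0,0.45],[0,0,3,0,0.42],[0,0,1,0,0.42],[0,0,0,0,0.42],[0,0,0,0,0.42]]]}}

```text
t: 11.68
tool_pos: [0.4808, 0.2704, 0.0123]
ee_rot: [0.039, 0.999, 0.0, -0.0]
force: [-0.2, -0.0, 0.2]
width: 0.0355
finger_force: 0.0
```

```bash
python3 - <<'E'
from h import *
to((.481,.2700,.0125),3.0636)
c=cap('side')
a=cv2.resize(c['color'][190:300,220:370],(750,550),interpolation=cv2.INTER_CUBIC)
cv2.imwrite('pics/c6.png',a[:,:,::-1])
E
```

```text
tool d mm: -0.2 -0.4 -0.2 spin 0.0 |pos [0.4808 0.2704 0.0123] yaw 3.064 w 0.0355 F [-0.2 -0.   0.2] ff 0.0 t 11.68
```

View pics/c6.png

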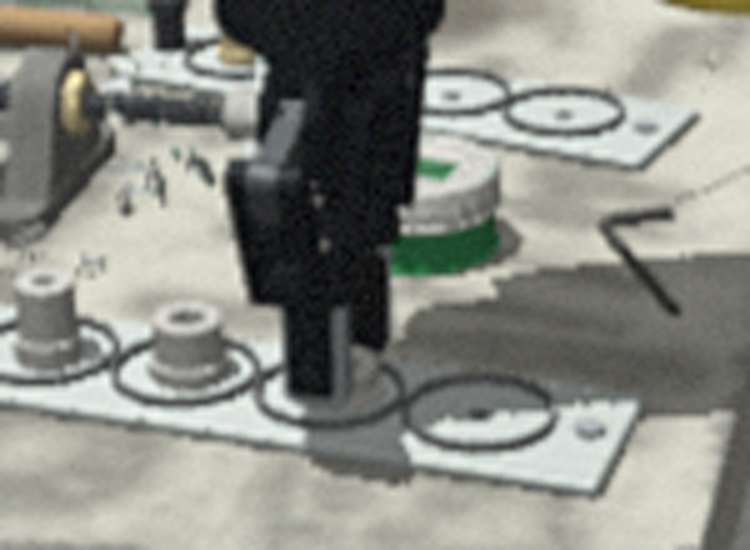

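The finger is in front of the wide bush at crop (318,370), with its tip below the bush top and no contact force. Closing.

Call:
{"name": "apply_moves", "arguments": {"moves": [[[0,0,0,0,0.35],[0,0,0,0,0.25],[0,0,0,0,0.2],[0,0,0,0,0.2],[0,0,0,0,0.2]]], "force": 40}}

```text
t: 12.15
tool_pos: [0.481, 0.2704, 0.0127]
ee_rot: [0.039, 0.999, 0.0, 0.0]
force: [-0.7, -1.0, 5.8]
width: 0.0244
finger_force: 39.0
```

Call:
{"name": "apply_moves", "arguments": {"moves": [[[0,0,-3,0,0.2],[0,0,-7,0,0.2],[0,0,-15,0,0.2],[0,0,-15,0,0.2],[0,0,-8,0,0.2],[0,0,0,0,0.2],[0,0,0,0,0.2]]]}}

```text
t: 12.73
tool_pos: [0.481, 0.2705, 0.0605]
ee_rot: [0.039, 0.999, 0.0, 0.0]
force: [0.2, -0.3, -1.6]
width: 0.0243
finger_force: 39.2
```

```bash
python3 - <<'E'
from h import *
to((.481,.2700,.13),2.9)
c=cap('side')
a=cv2.resize(c['color'][190:300,220:370],(750,550),interpolation=cv2.INTER_CUBIC)
cv2.imwrite('pics/c7.png',a[:,:,::-1])
E
```

```text
tool d mm: -0.0 -0.5 -69.5 spin 0.164 |pos [0.481  0.2705 0.0605] yaw 3.064 w 0.0243 F [ 0.2 -0.3 -1.6] ff 39.2 t 12.73
```

View pics/c7.png

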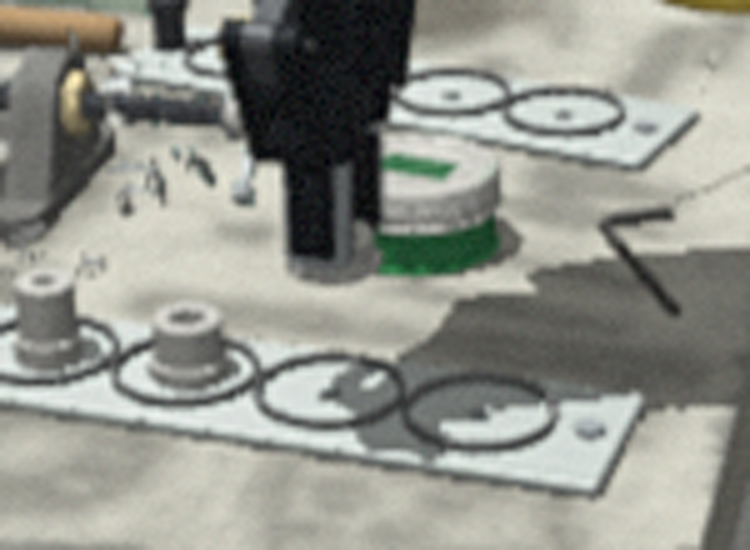

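The wide bush is held level, with its flange at crop (333,270) below the tips. Carrying it to the second cup.

Call:
{"name": "apply_moves", "arguments": {"moves": [[[0,0,-10,0.04,0.2],[0,0,-22,0.062,0.2],[0,0,-22,0.062,0.2],[0,0,-12,0,0.2],[0,0,-3,0,0.2]]]}}

```text
t: 13.2
tool_pos: [0.4814, 0.2706, 0.1304]
ee_rot: [0.121, 0.993, 0.0, 0.001]
force: [0.3, 0.5, -0.2]
width: 0.0242
finger_force: 39.3
```

Call:
{"name": "apply_moves", "arguments": {"moves": [[[-9.5,-18,0,0,0.2],[-12.7,-24,0,0,0.2],[-14.8,-28,0,0,0.2],[-14.8,-28,0,0,0.2],[-14.8,-28,0,0,0.2],[-14.8,-28,0,0,0.2],[-14.8,-28,0,0,0.2],[-14.8,-28,0,0,0.2]]]}}

```text
t: 13.87
tool_pos: [0.5378, 0.0384, 0.1279]
ee_rot: [0.12, 0.993, -0.0, -0.001]
force: [1.0, 0.7, 0.7]
width: 0.0243
finger_force: 39.3
```

Call:
{"name": "apply_moves", "arguments": {"moves": [[[-13.7,-26,0,0,0.2],[-9.5,-18,0,0,0.2],[-5.2,-10,6,0,0.2],[-1.8,-3.5,14,0,0.2],[0,0,20,0,0.2],[0,0,20,0,0.2],[0,0,12,0,0.2],[0,0,6,0,0.2]]]}}

```text
t: 14.53
tool_pos: [0.5522, -0.0224, 0.0484]
ee_rot: [0.12, 0.993, 0.0, -0.002]
force: [-0.4, 0.6, -0.5]
width: 0.0245
finger_force: 39.3
```

Call:
{"name": "apply_moves", "arguments": {"moves": [[[0,0,5,0,0.2],[0,0,3,0,0.2],[0,0,0,0,0.2],[0,0,0,0,0.2]]]}}

```text
t: 14.87
tool_pos: [0.5541, -0.023, 0.0436]
ee_rot: [0.12, 0.993, 0.0, 0.0]
force: [-0.1, -0.3, 0.1]
width: 0.0243
finger_force: 39.3
```

```bash
python3 - <<'E'
from h import *
to((.5542,-.0230,.0125),2.9)
E
```

```text
tool d mm: -0.1 0.1 31.1 spin 0.0 |pos [ 0.5541 -0.023   0.0436] yaw 2.9 w 0.0243 F [-0.1 -0.3  0.1] ff 39.3 t 14.87
```

Call:
{"name": "apply_moves", "arguments": {"moves": [[[0,0,8,0,0.2],[0,0,12,0,0.2],[0,0,6,0,0.2],[0,0,2.5,0,0.2],[0,0,1.5,0,0.2],[0,0,1,0,0.2],[0,0,0,0,0.2],[0,0,0,0,0.2]]]}}

```text
t: 15.53
tool_pos: [0.554, -0.0232, 0.0128]
ee_rot: [0.121, 0.993, -0.0, 0.0]
force: [-2.2, -0.2, 2.9]
width: 0.0241
finger_force: 39.7
```

Call:
{"name": "apply_moves", "arguments": {"moves": [[[0,0,0,0,0.35],[0,0,0,0,0.45],[0,0,0,0,0.48],[0,0,0,0,0.48],[0,0,0,0,0.48]]]}}

```text
t: 15.95
tool_pos: [0.5539, -0.0232, 0.0123]
ee_rot: [0.121, 0.993, 0.0, 0.0]
force: [-0.5, -0.5, 0.2]
width: 0.0409
finger_force: 0.0
```

Call:
{"name": "apply_moves", "arguments": {"moves": [[[0,0,-10,0,0.48],[0,0,-20,0,0.48],[0,0,-34,0,0.48],[0,0,-30,-0.08,0.48],[0,0,-16,-0.084,0.48],[0,0,-5,0,0.48],[0,0,0,0,0.48]]]}}

```text
t: 16.53
tool_pos: [0.5545, -0.0232, 0.1289]
ee_rot: [0.04, 0.999, -0.0, 0.001]
force: [0.3, 0.3, -1.1]
width: 0.0409
finger_force: 0.0
```

```bash
python3 - <<'E'
from h import *
to((.533,.2655,.13),3.0636)
c=cap('top');s=cap('side')
a=cv2.resize(c['color'][160:300,290:400],(400,509),interpolation=cv2.INTER_CUBIC)
b=cv2.resize(s['color'][180:260,230:380],(390,208),interpolation=cv2.INTER_CUBIC)
im=np.zeros((509,795,3),np.uint8);im[:,:400]=a;im[:208,405:795]=b
cv2.imwrite('pics/c8.png',im[:,:,::-1])
E
```

```text
tool d mm: 44.4 286.1 -1.1 spin -0.002 |pos [ 0.5545 -0.0232  0.1289] yaw 3.062 w 0.0409 F [ 0.3  0.3 -1.1] ff 0.0 t 16.53
```

View pics/c8.png

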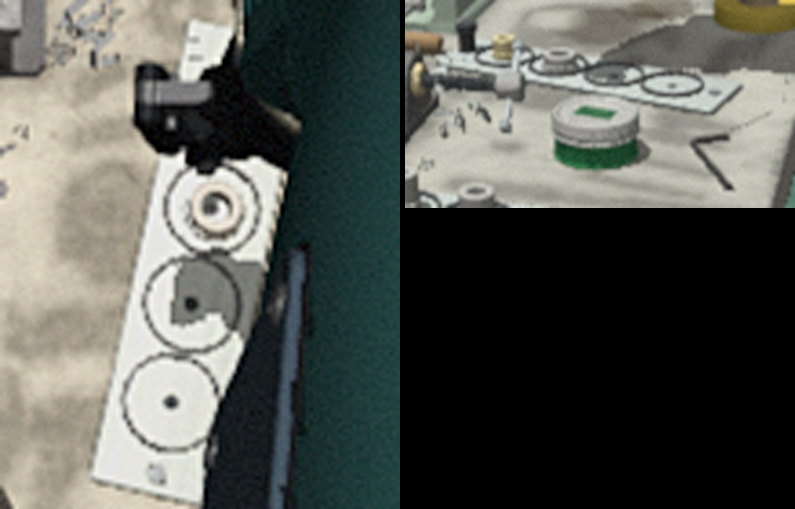

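The wide bush lies flat and is inside ring 2 (crop (213,207)). Next is the mid one.

Call:
{"name": "apply_moves", "arguments": {"moves": [[[3.1,20,0,0,0.48],[4,26,0,0,0.48],[4.7,30,0,0,0.48],[4.7,30,0,0,0.48],[4.7,30,0,0,0.48],[4.7,30,0,0,0.48],[4.7,30,0,0,0.48],[4.7,30,0,0,0.48]]]}}

```text
t: 17.3
tool_pos: [0.5351, 0.2062, 0.1258]
ee_rot: [0.04, 0.999, -0.0, -0.001]
force: [0.9, 0.2, 0.1]
width: 0.0408
finger_force: 0.0
```

Call:
{"name": "apply_moves", "arguments": {"moves": [[[4.3,28,0,0,0.48],[2.8,18,0,0,0.48],[1.5,10,6,0,0.48],[0.6,4.1,14,0,0.48],[0,0,20,0,0.48],[0,0,20,0,0.48],[0,0,12,0,0.48],[0,0,6,0,0.48]]]}}

```text
t: 17.97
tool_pos: [0.5303, 0.2645, 0.0463]
ee_rot: [0.04, 0.999, -0.001, -0.002]
force: [-0.2, -0.1, -0.1]
width: 0.0406
finger_force: 0.0
```

Call:
{"name": "apply_moves", "arguments": {"moves": [[[0,0,5,0,0.48],[0,0,0,0,0.48],[0,0,0,0,0.48]]]}}

```text
t: 18.22
tool_pos: [0.5319, 0.2654, 0.0444]
ee_rot: [0.039, 0.999, -0.0, 0.0]
force: [0.8, 0.9, 0.1]
width: 0.0411
finger_force: 0.0
```

```bash
python3 - <<'E'
from h import *
to((.533,.2655,.0155),3.0636)
E
```

```text
tool d mm: -1.1 0.2 28.9 spin -0.0 |pos [0.5319 0.2654 0.0444] yaw 3.063 w 0.0411 F [0.8 0.9 0.1] ff 0.0 t 18.22
```

Call:
{"name": "apply_moves", "arguments": {"moves": [[[-1,0,8,0,0.45],[0,0,12,0,0.45],[0,0,6,0,0.45],[0,0,2,0,0.45],[0,0,1,0,0.45],[0,0,0,0,0.45],[0,0,0,0,0.45]]]}}

```text
t: 18.8
tool_pos: [0.5329, 0.2656, 0.0157]
ee_rot: [0.039, 0.999, 0.0, 0.0]
force: [-0.6, -0.5, 0.2]
width: 0.0381
finger_force: 0.0
```

Call:
{"name": "apply_moves", "arguments": {"moves": [[[0,0,0,0,0.3],[0,0,0,0,0.15],[0,0,0,0,0.1],[0,0,0,0,0.1],[0,0,0,0,0.1]]]}}

```text
t: 19.22
tool_pos: [0.533, 0.2656, 0.016]
ee_rot: [0.039, 0.999, 0.0, 0.0]
force: [-2.2, -0.2, 4.8]
width: 0.0259
finger_force: 39.0
```

Call:
{"name": "apply_moves", "arguments": {"moves": [[[0,0,-4,0,0.1],[0,0,-16,0,0.1],[0,0,-30,0.04,0.1],[0,0,-34,0.062,0.1],[0,0,-22,0.062,0.1],[0,0,-8,0,0.1],[0,0,0,0,0.1],[0,0,0,0,0.1]]]}}

```text
t: 19.88
tool_pos: [0.5326, 0.2654, 0.1288]
ee_rot: [0.12, 0.993, -0.0, -0.0]
force: [0.2, 0.4, 0.1]
width: 0.026
finger_force: 39.4
```

```bash
python3 - <<'E'
from h import *
to((.5033,-.01,.13),2.9)
E
```

```text
tool d mm: -37.1 -274.4 -1.2 spin 0.001 |pos [0.5326 0.2654 0.1288] yaw 2.901 w 0.026 F [0.2 0.4 0.1] ff 39.4 t 19.88
```

Call:
{"name": "apply_moves", "arguments": {"moves": [[[-2.4,-18,0,0,0.1],[-3.2,-24,0,0,0.1],[-3.8,-28,0,0,0.1],[-3.8,-28,0,0,0.1],[-3.8,-28,0,0,0.1],[-3.8,-28,0,0,0.1],[-3.8,-28,0,0,0.1],[-3.8,-28,0,0,0.1]]]}}

```text
t: 20.55
tool_pos: [0.5087, 0.0536, 0.1276]
ee_rot: [0.12, 0.993, -0.0, -0.001]
force: [1.1, -0.0, -0.2]
width: 0.0264
finger_force: 39.5
```

Call:
{"name": "apply_moves", "arguments": {"moves": [[[-3.8,-28,0,0,0.1],[-2.7,-20,0,0,0.1],[-1.6,-12,6,0,0.1],[-0.6,-4.4,14,0,0.1],[0,0,20,0,0.1],[0,0,20,0,0.1],[0,0,12,0,0.1],[0,0,6,0,0.1]]]}}

```text
t: 21.22
tool_pos: [0.5014, -0.0092, 0.0484]
ee_rot: [0.12, 0.993, 0.0, -0.002]
force: [-1.1, 0.2, -0.2]
width: 0.0261
finger_force: 39.5
```

Call:
{"name": "apply_moves", "arguments": {"moves": [[[0,0,4,0,0.1],[0,0,0,0,0.1],[0,0,0,0,0.1]]]}}

```text
t: 21.47
tool_pos: [0.5031, -0.0097, 0.0474]
ee_rot: [0.12, 0.993, 0.0, 0.0]
force: [-1.3, -0.5, -0.4]
width: 0.0259
finger_force: 39.5
```

```bash
python3 - <<'E'
from h import *
to((.5033,-.01,.016),2.9)
E
```

```text
tool d mm: -0.2 -0.3 31.4 spin 0.0 |pos [ 0.5031 -0.0097  0.0474] yaw 2.9 w 0.0259 F [-1.3 -0.5 -0.4] ff 39.5 t 21.47
```

Call:
{"name": "apply_moves", "arguments": {"moves": [[[0,0,8,0,0.1],[0,0,12,0,0.1],[0,0,6,0,0.1],[0,0,2.5,0,0.1],[0,0,1.5,0,0.1],[0,0,1.3,0,0.1],[0,0,0,0,0.1],[0,0,0,0,0.1]]]}}

```text
t: 22.13
tool_pos: [0.5032, -0.0099, 0.0163]
ee_rot: [0.121, 0.993, -0.0, 0.0]
force: [0.4, 0.2, 0.1]
width: 0.0259
finger_force: 39.5
```

Call:
{"name": "apply_moves", "arguments": {"moves": [[[0,0,0,0,0.35],[0,0,0,0,0.45],[0,0,0,0,0.45],[0,0,0,0,0.45],[0,0,0,0,0.45]]]}}

```text
t: 22.55
tool_pos: [0.5031, -0.0099, 0.016]
ee_rot: [0.121, 0.993, 0.0, 0.0]
force: [-0.2, -0.2, 0.6]
width: 0.0385
finger_force: 0.0
```

Call:
{"name": "apply_moves", "arguments": {"moves": [[[0,0,-10,0,0.45],[0,0,-20,0,0.45],[0,0,-34,0,0.45],[0,0,-30,-0.08,0.45],[0,0,-16,-0.084,0.45],[0,0,-3,0,0.45],[0,0,0,0,0.45]]]}}

```text
t: 23.13
tool_pos: [0.5035, -0.0099, 0.1296]
ee_rot: [0.04, 0.999, -0.0, 0.001]
force: [-0.4, -0.2, -0.2]
width: 0.0383
finger_force: 0.0
```

```bash
python3 - <<'E'
from h import *
to((.586,.2645,.13),3.0636)
c=cap('top');s=cap('side')
a=cv2.resize(c['color'][160:300,290:400],(400,509),interpolation=cv2.INTER_CUBIC)
b=cv2.resize(s['color'][180:260,230:380],(390,208),interpolation=cv2.INTER_CUBIC)
im=np.zeros((509,795,3),np.uint8);im[:,:400]=a;im[:208,405:795]=b
cv2.imwrite('pics/c9.png',im[:,:,::-1])
E
```

```text
tool d mm: -60.4 280.1 -0.4 spin -0.002 |pos [ 0.5035 -0.0099  0.1296] yaw 3.062 w 0.0383 F [-0.4 -0.2 -0.2] ff 0.0 t 23.13
```

View pics/c9.png

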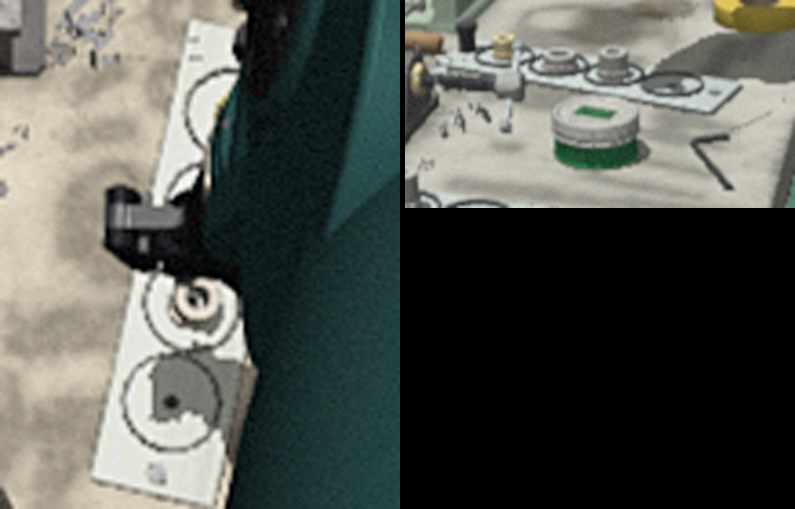

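The mid bush stands upright in cup 3 (crop (197,299)). Next is the tall one.

Call:
{"name": "apply_moves", "arguments": {"moves": [[[-4.3,20,0,0,0.45],[-5.6,26,0,0,0.45],[-6.5,30,0,0,0.45],[-6.5,30,0,0,0.45],[-6.5,30,0,0,0.45],[-6.5,30,0,0,0.45],[-6.5,30,0,0,0.45],[-6.5,30,0,0,0.45]]]}}

```text
t: 23.9
tool_pos: [0.5689, 0.2131, 0.1272]
ee_rot: [0.04, 0.999, -0.0, -0.001]
force: [0.5, -0.6, 0.6]
width: 0.0383
finger_force: 0.0
```

Call:
{"name": "apply_moves", "arguments": {"moves": [[[-5.6,26,0,0,0.45],[-3.4,16,0,0,0.45],[-1.9,9,6,0,0.45],[-0.6,3.1,14,0,0.45],[0,0,20,0,0.45],[0,0,20,0,0.45],[0,0,8,0,0.45],[0,0,3,0,0.45]]]}}

```text
t: 24.57
tool_pos: [0.5836, 0.2638, 0.0555]
ee_rot: [0.039, 0.999, -0.001, -0.002]
force: [-0.3, -0.0, -0.6]
width: 0.038
finger_force: 0.0
```

Call:
{"name": "apply_moves", "arguments": {"moves": [[[0,0,2,0,0.45],[0,0,0,0,0.45],[0,0,0,0,0.45]]]}}

```text
t: 24.82
tool_pos: [0.5855, 0.2647, 0.0568]
ee_rot: [0.039, 0.999, 0.0, 0.001]
force: [0.3, 0.3, 0.4]
width: 0.0386
finger_force: 0.0
```

```bash
python3 - <<'E'
from h import *
to((.586,.2645,.02),3.0636)
E
```

```text
tool d mm: -0.5 -0.2 36.8 spin -0.0 |pos [0.5855 0.2647 0.0568] yaw 3.063 w 0.0386 F [0.3 0.3 0.4] ff 0.0 t 24.82
```

Call:
{"name": "apply_moves", "arguments": {"moves": [[[-0.5,0,10,0,0.45],[0,0,14,0,0.45],[0,0,8,0,0.45],[0,0,3,0,0.45],[0,0,1.5,0,0.45],[0,0,0,0,0.45],[0,0,0,0,0.45]]]}}

```text
t: 25.4
tool_pos: [0.5858, 0.2648, 0.0199]
ee_rot: [0.039, 0.999, 0.0, 0.0]
force: [0.1, -0.8, 0.3]
width: 0.0386
finger_force: 0.0
```

Call:
{"name": "apply_moves", "arguments": {"moves": [[[0,0,0,0,0.3],[0,0,0,0,0.15],[0,0,0,0,0.05],[0,0,0,0,0.05],[0,0,0,0,0.05],[0,0,0,0,0.05]]]}}

```text
t: 25.9
tool_pos: [0.5858, 0.2648, 0.0202]
ee_rot: [0.039, 0.999, 0.0, 0.0]
force: [-1.1, -0.2, 6.2]
width: 0.022
finger_force: 39.2
```

Call:
{"name": "apply_moves", "arguments": {"moves": [[[0,0,-4,0,0.05],[0,0,-16,0,0.05],[0,0,-30,0.04,0.05],[0,0,-34,0.062,0.05],[0,0,-20,0.062,0.05],[0,0,-6,0,0.05],[0,0,0,0,0.05],[0,0,0,0,0.05]]]}}

```text
t: 26.57
tool_pos: [0.5853, 0.2646, 0.1288]
ee_rot: [0.12, 0.993, -0.0, -0.0]
force: [-0.1, -0.5, -0.1]
width: 0.0223
finger_force: 39.2
```

```bash
python3 - <<'E'
from h import *
to((.4518,.0025,.13),2.9)
E
```

```text
tool d mm: 67.2 -286.3 -1.2 spin 0.001 |pos [0.5853 0.2646 0.1288] yaw 2.901 w 0.0223 F [-0.1 -0.5 -0.1] ff 39.2 t 26.57
```

Call:
{"name": "apply_moves", "arguments": {"moves": [[[4.7,-20,0,0,0.05],[6.1,-26,0,0,0.05],[7,-30,0,0,0.05],[7,-30,0,0,0.05],[7,-30,0,0,0.05],[7,-30,0,0,0.05],[7,-30,0,0,0.05],[7,-30,0,0,0.05]]]}}

```text
t: 27.23
tool_pos: [0.4783, 0.0569, 0.1279]
ee_rot: [0.12, 0.993, -0.0, -0.001]
force: [1.5, -1.0, -0.0]
width: 0.0223
finger_force: 39.3
```

Call:
{"name": "apply_moves", "arguments": {"moves": [[[6.6,-28,0,0,0.05],[4.2,-18,0,0,0.05],[2.4,-10,6,0,0.05],[1.2,-4.3,14,0,0.05],[0,0,20,0,0.05],[0,0,18,0,0.05],[0,0,10,0,0.05],[0,0,4,0,0.05]]]}}

```text
t: 27.9
tool_pos: [0.4503, 0.0033, 0.0549]
ee_rot: [0.12, 0.993, 0.0, -0.002]
force: [0.1, 0.1, -0.6]
width: 0.022
finger_force: 39.3
```

Call:
{"name": "apply_moves", "arguments": {"moves": [[[0,0,3,0,0.05],[0,0,0,0,0.05],[0,0,0,0,0.05]]]}}

```text
t: 28.15
tool_pos: [0.4519, 0.0029, 0.0546]
ee_rot: [0.12, 0.993, 0.0, 0.0]
force: [-0.3, -0.2, -0.4]
width: 0.0227
finger_force: 39.3
```

```bash
python3 - <<'E'
from h import *
to((.4518,.0025,.0202),2.9)
E
```

```text
tool d mm: 0.0 -0.5 34.4 spin 0.0 |pos [0.4519 0.0029 0.0546] yaw 2.9 w 0.0227 F [-0.3 -0.2 -0.4] ff 39.3 t 28.15
```

Call:
{"name": "apply_moves", "arguments": {"moves": [[[0,0,9,0,0.05],[0,0,13,0,0.05],[0,0,7,0,0.05],[0,0,2.5,0,0.05],[0,0,1.5,0,0.05],[0,0,1.3,0,0.05],[0,0,0,0,0.05],[0,0,0,0,0.05]]]}}

```text
t: 28.82
tool_pos: [0.4519, 0.0028, 0.0205]
ee_rot: [0.121, 0.993, -0.0, 0.0]
force: [-0.1, -0.4, -0.5]
width: 0.0223
finger_force: 39.3
```

Call:
{"name": "apply_moves", "arguments": {"moves": [[[0,0,0,0,0.35],[0,0,0,0,0.45],[0,0,0,0,0.45],[0,0,0,0,0.45],[0,0,0,0,0.45]]]}}

```text
t: 29.23
tool_pos: [0.4517, 0.0028, 0.0202]
ee_rot: [0.121, 0.993, -0.0, 0.0]
force: [0.8, 0.2, -0.3]
width: 0.0387
finger_force: 0.0
```

Call:
{"name": "apply_moves", "arguments": {"moves": [[[0,0,-10,0,0.45],[0,0,-20,0,0.45],[0,0,-34,0,0.45],[0,0,-34,0,0.45],[0,0,-20,0,0.45],[8,0,0,0,0.45],[20,20,0,0,0.45],[20,30,0,0,0.45]]]}}

```text
t: 29.9
tool_pos: [0.4166, 0.0622, 0.138]
ee_rot: [0.122, 0.993, -0.0, 0.0]
force: [0.5, -0.4, -0.6]
width: 0.0383
finger_force: 0.0
```

Call:
{"name": "apply_moves", "arguments": {"moves": [[[0,30,0,0,0.45],[0,30,0,0,0.45],[0,30,0,0,0.45],[0,30,0,0,0.45],[0,30,0,0,0.45],[0,20,0,0,0.45],[0,10,0,0,0.45],[0,0,0,0,0.45]]]}}

```text
t: 30.57
tool_pos: [0.4601, 0.2389, 0.1375]
ee_rot: [0.12, 0.993, -0.0, -0.0]
force: [-0.3, -0.4, -0.1]
width: 0.0382
finger_force: 0.0
```

```bash
python3 - <<'E'
from h import *
c=cap('top');s=cap('side')
a=cv2.resize(c['color'][160:300,290:400],(400,509),interpolation=cv2.INTER_CUBIC)
b=cv2.resize(s['color'][180:260,230:380],(390,208),interpolation=cv2.INTER_CUBIC)
im=np.zeros((509,795,3),np.uint8);im[:,:400]=a;im[:208,405:795]=b
cv2.imwrite('pics/c10.png',im[:,:,::-1])
E
```

```text
(no output)
```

View pics/c10.png

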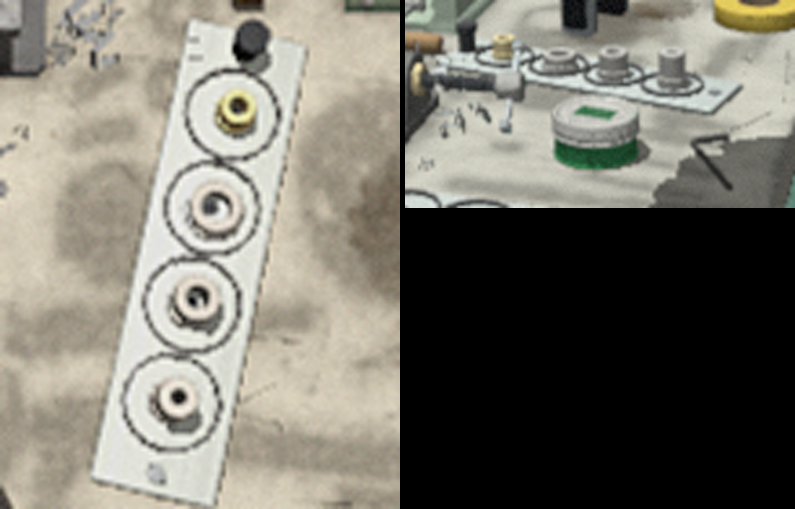

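All four bushes stand upright and well inside their rings. From the post at crop (252,40) the order is small (238,110), wide (213,207), mid (197,299), tall (178,397), as asked.

```bash
python3 -c "
from h import *
print(hand_in())"
```

```text
the job is handed in; nothing more can be done
None
```

All four bushes are in the gauging rack in the order small, wide, mid, tall counting from the post. Each stood upright inside its own cup in the last pictures, and the job was handed in at about 31 s of the 112 s allowed.

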